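# Slide a laminate sample under the sprung clip of a drilling jig

## Task

Load the orange laminate sample into the blue drilling jig: press the yellow thumb bar of the spring clip down with one fingertip and keep it down while the other fingertip pushes the sample along the channel, under the raised black nose, until it is fully home against the red end stop. Then take the hand away so that the clip springs back down onto the sample. Push the sample only, do not pick it up, and leave the coils, tools and jar around the jig where they are.

Things in the scene. Friction and masses are not known exactly. Their poses are not given: they have to be found in the camera images.
- jig: Drilling jig fixed to the table, steel base 200 x 126 x 6 mm. Origin on the table, on the channel's centre line, half-way along the base; sample slides in its +x; z up. In its frame (mm): blue bed top z 15; two aluminium guides (top z 27) leave a channel 52 wide, y -26 to 26, open at the -x end. Clip hinge along x at y 36, z 31, between steel ears at x -97 and 80 (top z 33).
- end_stop (a point): Middle of the foot of the red end stop's face, on the bed, at jig x 80, y 0, z 15 mm; the stop is 17 mm high. The sample is fully home when its front face meets it, its centre then at jig x 45.
- sample: Flat orange laminate plate 70 (x) x 49 (y) x 12 (z) mm with a pale round mark on top, about 60 g, loose in the channel on the blue bed (underside z 15, top z 27 mm over the table). Origin at the centre of its underside; x axis along the jig's x. Starts short of the clip, its centre at jig x -30 to 0.
- clip (a joint): Angle (rad) of the spring clip: 0 at rest (nose down) to 0.34 at its hard stop (thumb bar fully pressed). The nose clears the sample from about 0.15; closed on the sample it reads about 0.12. A spring always closes it: about 3 N on the thumb bar starts it, about 7 N holds it fully down.
- thumb_bar (a point): Centre of the top of the yellow thumb bar, jig x -41, y 61. Bar 116 mm long (jig x -99 to 17), 30 wide (y 46 to 75): a fingertip can slide along it while pressing. Top slopes up outwards 0.2 rad at rest; level at joint 0.2, z 23.5 mm over the table; fully pressed z 20 at its middle, so a fingertip is then 5 mm above the bed, below the sample's top.
- nose (a point): Middle of the underside of the black nose on the clip's steel arm, jig x 61, y -10 mm; nose 18 (x) x 12 (y). At rest it hangs 22 mm over the table and blocks the sample. It rises as the thumb bar goes down. The arm's top is z 41 at rest, z 58 fully pressed.
- coil_a: Bystander: black ring-shaped coil with copper bands, 66 mm across, 14 mm high, lying beside the jig. Origin at the centre of its underside.
- coil_b: Bystander: coil like the first, farther off. Origin at the centre of its underside.
- coil_c: Bystander: coil like the first, farther off. Origin at the centre of its underside.
- paint_jar: Bystander: glass jar with a red label, 60 mm across, 85 mm high. Origin at the centre of its underside.
- spanner: Bystander: steel spanner 140 mm long lying beside the jig along its own x.
- screwdriver: Bystander: screwdriver 170 mm long lying beside the jig along its own x.
- hammer: Bystander: hammer lying near the side of the table.
Things that resemble listed ones, but are neither listed nor needed, are in the scene too. Of the things that look like the sample, the largest one is meant. What is shaped like the jig but purple is not meant.

How it is judged:
By the outcome, as a careful person would: the job done as asked, in the order asked, and still so for the second after the job is handed in, with the robot touching nothing.
It also fails if it takes over 45 s, if anything falls off the work surface, if the arm or the gripper's body presses on something with over 40 N, if the wrist force passes 120 N, or if a joint passes its speed limit or range.

## Robot

A 7-joint arm with a two-finger parallel gripper is mounted at the origin on the work surface. World frame = base frame: x ahead of the robot, y to its left, z up, the work surface at z = 0. Lengths are in m, angles in rad, forces in N, time in s.
With the tool pointing down it reaches from about 0.425 to 0.875 m from the base axis. Payload 8.4 kg.
Tool frame: the origin (TCP) lies on the centre line of the jaws, within the pads' length; the fingertips stand 14 mm ahead of it and the grasp point (between the pads) lies 5 mm behind it; y points along the fingers, z is the direction in which the jaws open and shut, and the axes are right-handed (so a half turn about y gives the same grasp; the last joint's range is limited). The gripper opens to 85 mm and grips with 20 to 120 N. Pads are 22 mm wide; open, the fingers measure 114 mm over their backs; the gripper's body (76 mm by 85 mm) begins 54 mm behind the grasp point. The pads swing forward as they close: fully open they stand 13 mm farther back than shut.
Start: joints at [1.191, 0.333, 0.04, 1.465, -0.013, 1.343, -0.059], TCP at [0.18, -0.625, 0.245] pointing down, gripper open.
Joint ranges: [-2.58, 2.58], [-0.38, 2.09], [-1.3, 1.39], [0.25, 2.4], [-1.5, 4.64], [0.08, 2.09], [-2.65, 2.65]. Speed limits (rad/s): [2.22, 2.22, 2.79, 2.79, 3.14, 3.14, 3.14].

## Interface

Orientations are given as a unit quaternion [w, x, y, z].
In Python, from workcell import get_state, read_camera, job_done gives the robot as it stands.
- The arm moves only by the tool send_rows, never from a script. Its argument "deltas" is a list of rows, each a list of 7 numbers: the shift along the tool's x, y, z in cm, then the turn, a rotation vector about the tool's x, y, z in degrees, then the gripper command: -1 is fully open, 1 is shut, values between are in proportion. A call has 1 to 5 rows; each row is the pose to reach, as a shift and turn from the pose commanded when the call began, along the tool's axes at that moment; what a row does not reach only later rows make up. A row lasts 1/10 s, in which the tool goes at most 50 mm and 8.59 degrees, less where a joint would pass 70% of its speed; a pose out of reach is approached as far as the arm can. A call with a gripper value outside its range is refused whole. The fingers move at their own pace and stop on an object; "force" is the grip in N (left out, the last holds). Time passes only in rows, so rows that repeat a pose let the fingers close. It gives the time, the measured TCP pose, the force and the opening at its end, in the units of the state.
- get_state(): the state, without advancing time (a new reading comes with each control period).
- read_camera(name): name is "scene" or "side" or "wrist"; returns a dict with "frame" (480x640x3 uint8, blue, green, red), "vfov" (degrees; the focal length in pixels is half the picture's height over the tangent of half this angle, whatever the lens; pixels are square), "cx", "cy" (the principal point, pixels), "eye" and "attitude" of the camera in the world; the wrist camera has in their place "T_tool_cam" (4x4, takes a point from camera to tool coordinates, whose origin is the TCP and whose axes are the tool frame's). Camera axes: x right, y down, z forward; pixel columns grow to the right and rows downward; lengths in m; the calibration is good to about 2 mm. The wrist camera is an equidistant fisheye: a pixel r from the principal point sees the ray r / f radians off the axis. A picture is of the moment at which its call begins: read the wrist's pose just before it. There is no depth.
- job_done(): hands the job in, once; it reports no verdict.
The state is a dict: "time": time; "joint_positions": joint angles; "qvel": joint speeds; "effort": joint torques, N m; "ee_pos": TCP position; "eef_rot": TCP orientation; "contact_force": force on the tool from outside, world axes, zero at the start; "torque": the same for the moment, N m; "finger_gap": finger opening in m.
Only numpy, scipy, OpenCV 4.12 (cv2) and the standard library are available. Lean on these libraries where they do the work, as an engineer would, in place of code of your own. Each camera call takes 0.05 s, during which the arm holds its last target.

## Working session

There is one attempt and no reset: what is moved stays moved. The work goes in short steps, Python scripts to look and compute and a tool call to move; the robot and the scene stay as the last step left them, time stands still between calls to the robot, and variables do not carry over. Pictures are saved under pics/ and viewed, and the job is handed in when it is done.

Besides the shell and the picture viewer there is one more tool, called after ">>>" by a JSON object that holds its "op" and its "data". send_rows: Moves the arm, as the interface text tells. Its arguments: {"type":"object","properties":{"deltas":{"type":"array"},"force":{"type":"number"}},"required":["deltas"]}

```bash
mkdir -p pics
python3 - <<'E'
from workcell import get_state, read_camera
import cv2
s=get_state()
for k,v in s.items(): print(k,v)
for n in ["scene","side","wrist"]:
    c=read_camera(n); cv2.imwrite(f"pics/{n}0.png",c["frame"])
    print(n,{k:v for k,v in c.items() if k!="frame"})
E
```

```text
time 0.0
joint_positions [ 1.19078004  0.33392649  0.03990463  1.4662916  -0.01342023  1.34329434
 -0.05849942]
qvel [ 4.71604504e-05  5.62667179e-04 -6.90143497e-04  1.13995628e-04
  4.53266741e-04  1.73570462e-03 -7.46156956e-04]
effort [-8.75103869e-04 -6.58548903e+01  1.36505842e+00 -4.05549073e+01
  1.67809578e-02  1.26428891e-02  1.53163796e-05]
ee_pos [ 0.17998049 -0.62412647  0.24440164]
eef_rot [ 0.09882217 -0.09905762  0.70072294 -0.69957782]
contact_force [-0.57410239  0.28626969 -0.16209215]
torque [0.0510318  0.00172624 0.03810094]
finger_gap 0.08532643203051979
scene {'vfov': 52.01907865336737, 'cx': 325.4270834177108, 'cy': 239.64624823719916, 'eye': array([1.07348865, 0.3738965 , 0.8482776 ]), 'attitude': array([-0.13126147,  0.36131982,  0.86319156, -0.32729   ])}
side {'vfov': 56.556544852543794, 'cx': 321.5512136855087, 'cy': 235.7603784424343, 'eye': array([ 0.31442916, -0.59591267,  0.75461382]), 'attitude': array([-0.31934616,  0.91460262, -0.23373005,  0.08300807])}
wrist {'vfov': 65.70646984690485, 'cx': 323.86637109175143, 'cy': 236.9582083430759, 'T_tool_cam': array([[ 6.03960559e-05,  9.55145255e-01,  2.96137701e-01,
        -7.65280500e-02],
       [ 1.18729847e-03, -2.96137562e-01,  9.55144562e-01,
        -1.27823372e-01],
       [ 9.99999293e-01,  2.93916874e-04, -1.15192804e-03,
         1.66289332e-03],
       [ 0.00000000e+00,  0.00000000e+00,  0.00000000e+00,
         1.00000000e+00]])}
```

View pics/scene0.png

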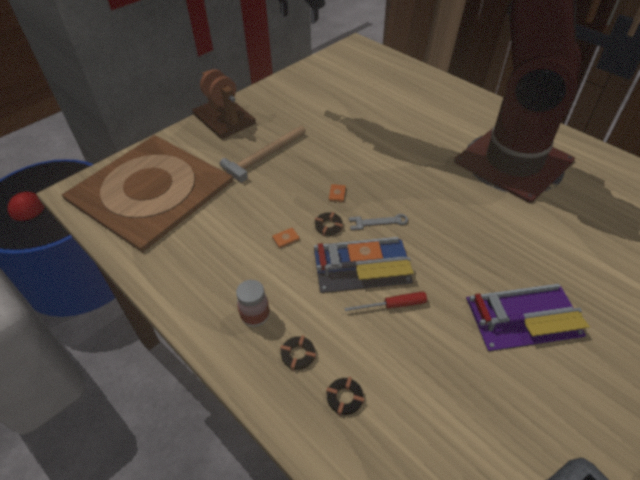

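View pics/side0.png

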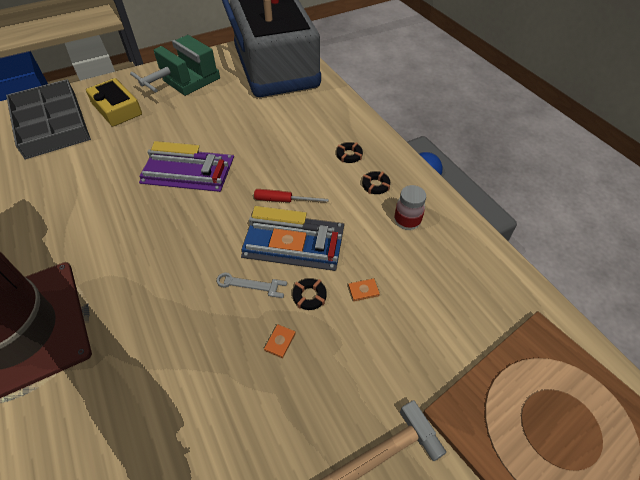

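View pics/wrist0.png

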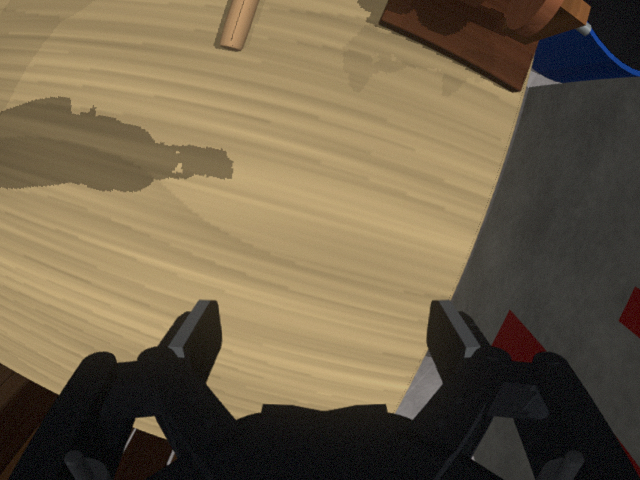

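Scene camera: the blue jig with the orange sample is at about (365,263). Orange look-alikes:
- (366,252): in the blue jig's channel, and the largest.
- (286,237) and (338,192): smaller pieces lying loose on the table.

The purple jig at (530,315) is excluded. I'll check the choice in close crops.

Run:
```python
import cv2,numpy as np
a=cv2.imread("pics/scene0.png")[220:310,295:435]; cv2.imwrite("pics/sc_crop.png",cv2.resize(a,None,fx=5.7,fy=5.7,interpolation=cv2.INTER_CUBIC))
a=cv2.imread("pics/side0.png")[195:280,230:360]; cv2.imwrite("pics/si_crop.png",cv2.resize(a,None,fx=6,fy=6,interpolation=cv2.INTER_CUBIC))
```

```text
(no output)
```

View pics/sc_crop.png

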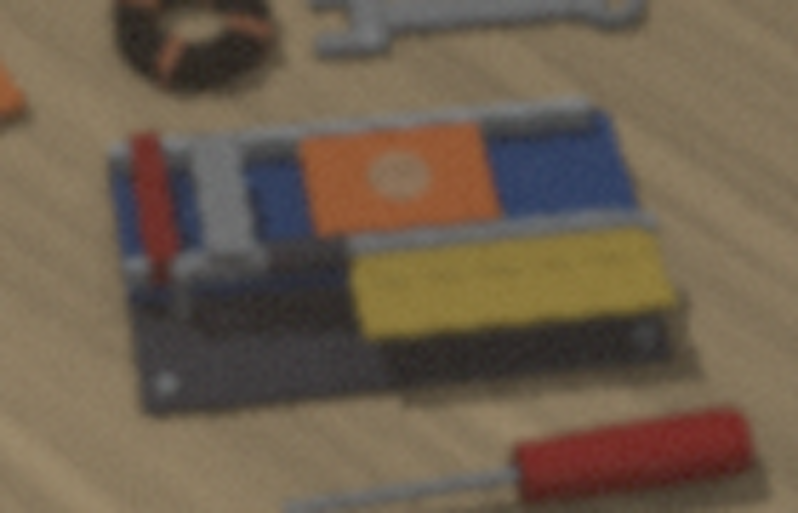

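View pics/si_crop.png

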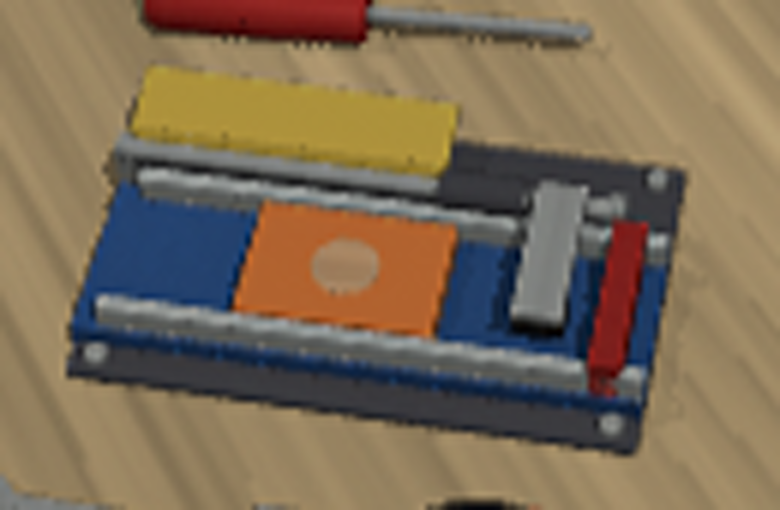

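```bash
cat > h.py <<'E'
import numpy as np,cv2
from scipy.spatial.transform import Rotation as R
def rot(q): return R.from_quat([q[1],q[2],q[3],q[0]])
def proj(P,c):
    f=240/np.tan(np.radians(c["vfov"])/2)
    p=rot(c["attitude"]).inv().apply(np.atleast_2d(P)-c["eye"])
    return np.c_[c["cx"]+f*p[:,0]/p[:,2],c["cy"]+f*p[:,1]/p[:,2]]
def projw(P,c,pos,q):
    f=240/np.tan(np.radians(c["vfov"])/2)
    t=rot(q).inv().apply(np.atleast_2d(P)-pos); T=np.linalg.inv(c["T_tool_cam"])
    p=t@T[:3,:3].T+T[:3,3]
    r=np.hypot(p[:,0],p[:,1]); th=np.arctan2(r,p[:,2])
    return np.c_[c["cx"]+f*th*p[:,0]/r,c["cy"]+f*th*p[:,1]/r]
def j2w(p,J):
    p=np.atleast_2d(p)/1000.; c,s=np.cos(J[2]),np.sin(J[2])
    return np.c_[J[0]+c*p[:,0]-s*p[:,1],J[1]+s*p[:,0]+c*p[:,1],p[:,2]]
E
cat > fit.py <<'E'
from h import *
from workcell import read_camera,get_state
from scipy.optimize import least_squares
S=read_camera("scene");D=read_camera("side")
sc=lambda u,v:(u/5.7+295,v/5.7+220)
si=lambda u,v:(u/6+230,v/6+195)
def bar(x,y): # rest, from level y
    dy,dz=y-36,-7.5; c,s=np.cos(.2),np.sin(.2)
    return [x,36+c*dy-s*dz,31+s*dy+c*dz]
def obs(v):
    y0,xs,ys=v[3:]
    L=[]
    def a(cam,px,p): L.append((cam,px,p))
    a('D',si(685,172),[100,y0+126,6]);a('D',si(640,442),[100,y0,6]);a('D',si(68,350),[-100,y0,6])
    a('S',sc(145,408),[100,y0+126,4])
    for cam,f,pts in(('D',si,[(262,202),(458,227),(436,336),(236,310)]),('S',sc,[(500,215),(315,235),(300,140),(480,122)])):
        for u,(dx,dy) in zip(pts,[(-35,24.5),(35,24.5),(35,-24.5),(-35,-24.5)]): a(cam,f(*u),[xs+dx,ys+dy,27])
    for cam,f,pts in(('D',si,[(155,68),(460,103),(447,160),(133,132)]),('S',sc,[(675,305),(365,335),(350,258),(655,230)])):
        for u,(x,y) in zip(pts,[(-99,75),(17,75),(17,46),(-99,46)]): a(cam,f(*u),bar(x,y))
    return L
def res(v):
    r=[]
    for cam,px,p in obs(v):
        r+=list(proj(j2w(p,v),S if cam=='S' else D)[0]-px)
    return np.r_[r,v[5]/1.0]
best=None
for yaw in np.linspace(-3,3,9):
    o=least_squares(res,[.6,0,yaw,-40,-15,0],x_scale=[.1,.1,.3,20,20,1],loss='soft_l1')
    if best is None or o.cost<best.cost: best=o
print(best.cost,best.x,np.degrees(best.x[2])); print(np.round(best.fun[:-1].reshape(-1,2),1).tolist())
np.save("J.npy",best.x)
J=best.x
for n,p in dict(stop=[80,0,15],thumb=[-41,61,28],nose=[61,-10,22],samp=[J[4],0,27]).items(): print(n,j2w(p,J)[0].round(4))
E
python3 fit.py
```

```text
24.846490462789337 [  0.53696617  -0.06501734  -0.66239519 -44.9783822   -9.33525731
   0.14045613] -37.952449036409895
[[0.0, -2.2], [-0.5, -0.4], [-0.8, 1.9], [-1.8, 0.1], [-0.1, -2.0], [-0.3, -2.0], [-1.0, -1.8], [-1.2, -1.9], [-0.8, -0.9], [-0.5, -1.0], [-1.3, -1.5], [-1.7, -1.5], [-1.5, -1.8], [-0.3, -1.2], [-0.5, 0.9], [-0.8, -1.1], [-0.6, -2.0], [-1.1, -1.3], [-0.9, 3.2], [-0.7, 2.3]]
stop [ 0.6    -0.1142  0.015 ]
thumb [0.5422 0.0083 0.028 ]
nose [ 0.5789 -0.1104  0.022 ]
samp [ 0.5296 -0.0593  0.027 ]
```

```bash
cat > go.py <<'E'
import sys
from h import *
from workcell import get_state
# usage: go.py x y z(mm jig TCP)  -> shift (cm, tool) and turn (deg)
J=np.load("J.npy"); s=get_state(); Rt=rot(s["eef_rot"]); p=np.array(s["ee_pos"])
yaw=J[2]; jx=np.array([np.cos(yaw),np.sin(yaw),0]); jy=np.array([-np.sin(yaw),np.cos(yaw),0])
Rg=R.from_matrix(np.c_[jx,[0,0,-1],jy])
t=j2w([float(a) for a in sys.argv[1:4]],J)[0]
jp=np.r_[(p[:2]-J[:2])@np.c_[jx[:2],jy[:2]],p[2]]*1000
print("t",s["time"],"jigpos mm",jp.round(1),"F jig",np.round([s["contact_force"]@jx,s["contact_force"]@jy,s["contact_force"][2]],2),"gap",round(s["finger_gap"],4))
print("target",t.round(4),"shift cm",(Rt.inv().apply(t-p)*100).round(2),"turn deg",np.degrees((Rt.inv()*Rg).as_rotvec()).round(2), "q",np.round(s["joint_positions"],2))
E
python3 go.py -75 32 150
```

```text
t 0.25 jigpos mm [  62.6 -660.6  244.9] F jig [ 0.58  0.4  -0.21] gap 0.0854
target [0.4975 0.0063 0.15  ] shift cm [-47.98   9.53 -51.8 ] turn deg [ 3.0000e-02 -1.2596e+02 -5.0000e-02] q [ 1.19  0.33  0.04  1.47 -0.01  1.34 -0.06]
```

Run:
```python
from h import *
from workcell import get_state
s=get_state();Rt=rot(s["eef_rot"]);p=s["ee_pos"]
print(Rt.as_matrix().round(3))
for w in [(.34,-.51,.245),(.45,-.36,.22)]: print((Rt.inv().apply(np.array(w)-p)*100).round(2))
```

```text
[[-0.961 -0.     0.277]
 [-0.277  0.001 -0.961]
 [ 0.    -1.    -0.001]]
[-18.54  -0.    -6.56]
[-33.26   2.5  -17.92]
```

>>> {"op": "send_rows", "data": {"deltas": [[-3.7,0,-1.3,0,-8,0,-0.18],[-7.4,0,-2.6,0,-16,0,-0.18],[-11.1,0,-3.9,0,-24,0,-0.18],[-14.8,0,-5.2,0,-32,0,-0.18],[-18.5,0,-6.5,0,-40,0,-0.18]], "force": 60}}

```text
time: 0.75
ee_pos: [0.341, -0.5097, 0.2454]
eef_rot: [-0.334, 0.334, -0.623, 0.623]
contact_force: [-0.4, -0.3, 0.0]
finger_gap: 0.0503
```

```bash
python3 go.py -75 32 150
```

```text
t 0.75 jigpos mm [ 118.9 -471.2  245.4] F jig [-0.13 -0.54  0.03] gap 0.0503
target [0.4975 0.0063 0.15  ] shift cm [-51.65   9.53 -15.51] turn deg [  0.   -85.63   0.  ] q [ 1.03  0.27 -0.15  1.55  0.04  1.33  0.29]
```

>>> {"op": "send_rows", "data": {"deltas": [[-4,0,-1.2,0,-8,0,-0.18],[-8,0,-2.4,0,-16,0,-0.18],[-12,0,-3.6,0,-24,0,-0.18],[-16,0,-4.8,0,-32,0,-0.18],[-20,0,-6,0,-40,0,-0.18]]}}

```text
time: 1.25
ee_pos: [0.4019, -0.3097, 0.2454]
eef_rot: [-0.527, 0.527, -0.471, 0.471]
contact_force: [0.3, -0.5, -0.3]
finger_gap: 0.0504
```

```bash
python3 go.py -75 32 150
```

```text
t 1.25 jigpos mm [  44.  -276.   245.4] F jig [ 0.52 -0.23 -0.32] gap 0.0504
target [0.4975 0.0063 0.15  ] shift cm [-30.34   9.53  13.03] turn deg [ 1.000e-02 -4.563e+01  2.000e-02] q [ 0.91  0.06 -0.35  1.79  0.02  1.29  0.66]
```

>>> {"op": "send_rows", "data": {"deltas": [[-4,0,1.7,0,-8,0,-0.18],[-8,0,3.4,0,-16,0,-0.18],[-12,0,5.1,0,-24,0,-0.18],[-16,0,6.8,0,-32,0,-0.18],[-20,0,8.5,0,-40,0,-0.18]]}}

```text
time: 1.75
ee_pos: [0.4651, -0.1018, 0.2455]
eef_rot: [-0.656, 0.657, -0.262, 0.263]
contact_force: [0.6, -0.1, -1.3]
finger_gap: 0.0507
```

```bash
python3 go.py -75 32 150
```

```text
t 1.75 jigpos mm [-34.1 -73.2 245.5] F jig [ 0.53  0.31 -1.25] gap 0.0507
target [0.4975 0.0063 0.15  ] shift cm [-5.11  9.55 10.07] turn deg [ 0.01 -5.64  0.04] q [ 0.7   0.01 -0.57  1.85  0.    1.29  0.94]
```

>>> {"op": "send_rows", "data": {"deltas": [[-1.7,1,3.3,0,-3,0,-0.18],[-3.4,2,6.7,0,-5.6,0,-0.18],[-5.1,3,10,0,-5.6,0,-0.18],[-5.1,3,10,0,-5.6,0,-0.18]]}}

```text
time: 2.15
ee_pos: [0.4975, 0.0094, 0.2144]
eef_rot: [0.669, -0.668, 0.23, -0.229]
contact_force: [-0.0, 0.3, 0.4]
finger_gap: 0.0505
```

```bash
python3 go.py -75 32 150
python3 - <<'E'
from h import *
from workcell import *
import pickle
s=get_state();c=read_camera("wrist");cv2.imwrite("pics/w1.png",c["frame"]);pickle.dump((s,c),open("w1.pkl","wb"))
E
```

```text
t 2.15 jigpos mm [-76.9  34.4 214.4] F jig [-0.2   0.2   0.35] gap 0.0505
target [0.4975 0.0063 0.15  ] shift cm [ 0.2   6.44 -0.25] turn deg [-0.07  0.05 -0.12] q [ 0.56  0.09 -0.69  1.84  0.06  1.23  0.76]
```

View pics/w1.png

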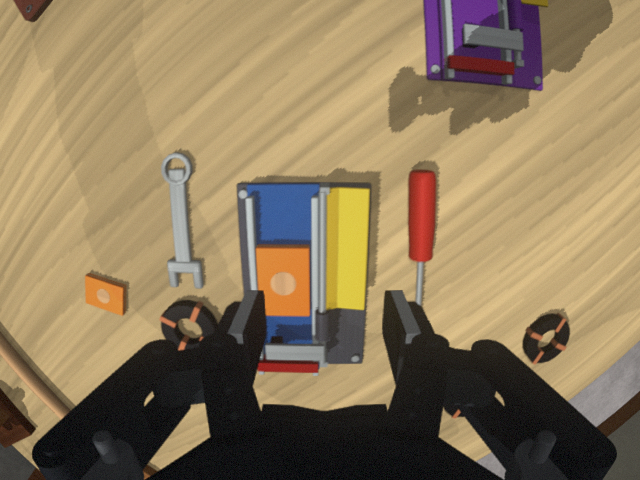

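The wrist picture shows the blue jig at (305,270), the sample at (283,282), the yellow bar at (348,248) and the stop at (290,367). The small orange plate is off at (105,294). I'll refine the jig pose from this view.

Run:
```python
from h import *
import pickle
s,c=pickle.load(open("w1.pkl","rb"));J=np.load("J.npy")
a=cv2.resize(c["frame"][170:320,225:385],None,fx=5,fy=5,interpolation=cv2.INTER_CUBIC)[:750]
a=cv2.resize(c["frame"][172:322,225:385],None,fx=4,fy=4,interpolation=cv2.INTER_CUBIC)
cv2.imwrite("pics/w1c.png",a)
xs=J[4]
for p in [(xs-35,-24.5,27),(xs-35,24.5,27),(xs+35,24.5,27),(xs+35,-24.5,27),(-100,J[3],6),(-100,J[3]+126,6)]:
    u=projw(j2w(p,J),c,s["ee_pos"],s["eef_rot"])[0]; print(p,(u-[225,172])*4)
```

```text
(np.float64(-44.335257305613844), -24.5, 27) [133.82501015 299.25397262]
(np.float64(-44.335257305613844), 24.5, 27) [350.17145183 299.72284475]
(np.float64(25.664742694386156), 24.5, 27) [353.19485428 574.50939292]
(np.float64(25.664742694386156), -24.5, 27) [152.03559372 571.79453657]
(-100, np.float64(-44.97838220304298), 6) [52.34167159 42.28299128]
(-100, np.float64(81.02161779695702), 6) [597.7258771   40.03253695]
```

View pics/w1c.png

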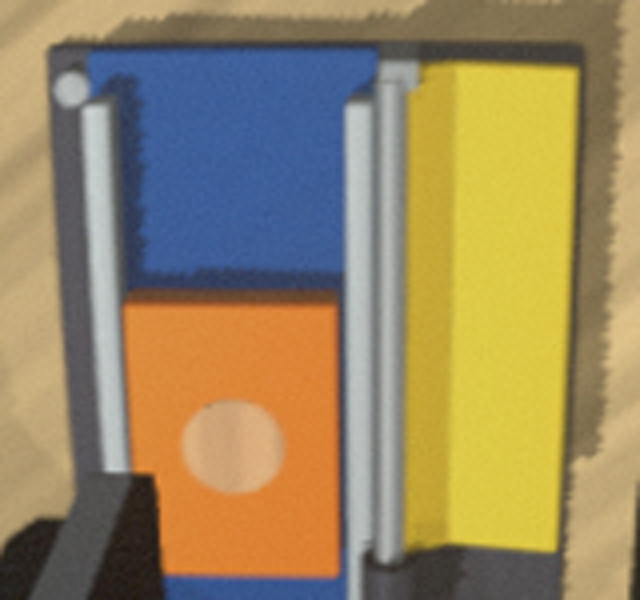

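```bash
python3 - <<'E'
import numpy as np
J=np.load("J.npy");c,s=np.cos(J[2]),np.sin(J[2]);dx,dy=.001,-.0018
J[0]+=c*dx-s*dy;J[1]+=s*dx+c*dy;np.save("J.npy",J)
E
python3 go.py -68 32 70
```

```text
t 2.2 jigpos mm [-76.2  33.9 214.8] F jig [ 0.11 -1.39  0.39] gap 0.0507
target [0.5027 0.     0.07  ] shift cm [ 0.84 14.48 -0.19] turn deg [-0.01 -0.09 -0.08] q [ 0.56  0.09 -0.69  1.84  0.06  1.23  0.76]
```

>>> {"op": "send_rows", "data": {"deltas": [[0.4,3,-0.1,0,0,0,-0.18],[0.8,6,-0.2,0,0,0,-0.18],[0.8,9,-0.2,0,0,0,-0.18],[0.8,11.5,-0.2,0,0,0,-0.18],[0.8,14,-0.2,0,0,0,-0.18]]}}

```text
time: 2.7
ee_pos: [0.5025, -0.0042, 0.0744]
eef_rot: [-0.667, 0.668, -0.233, 0.233]
contact_force: [-0.1, 0.4, -0.8]
finger_gap: 0.0502
```

```bash
cat > look.py <<'E'
import sys,pickle
from h import *
from workcell import *
n=sys.argv[1]; s=get_state()
c=read_camera("wrist");cv2.imwrite(f"pics/{n}w.png",c["frame"]);pickle.dump((s,c),open(n+".pkl","wb"))
d=read_camera("side");a=d["frame"][150:290,210:380];cv2.imwrite(f"pics/{n}s.png",cv2.resize(a,None,fx=4,fy=4,interpolation=cv2.INTER_CUBIC))
d=read_camera("scene");a=d["frame"][170:310,280:450];cv2.imwrite(f"pics/{n}c.png",cv2.resize(a,None,fx=4,fy=4,interpolation=cv2.INTER_CUBIC))
E
python3 go.py -68 32 60; python3 look.py a
```

```text
t 2.7 jigpos mm [-65.6  28.5  74.4] F jig [-0.33  0.24 -0.79] gap 0.0502
target [0.5027 0.     0.06  ] shift cm [-0.24  1.44  0.34] turn deg [ 0.03 -0.47  0.02] q [ 0.52  0.27 -0.66  1.98  0.2   0.96  0.65]
```

View pics/aw.png

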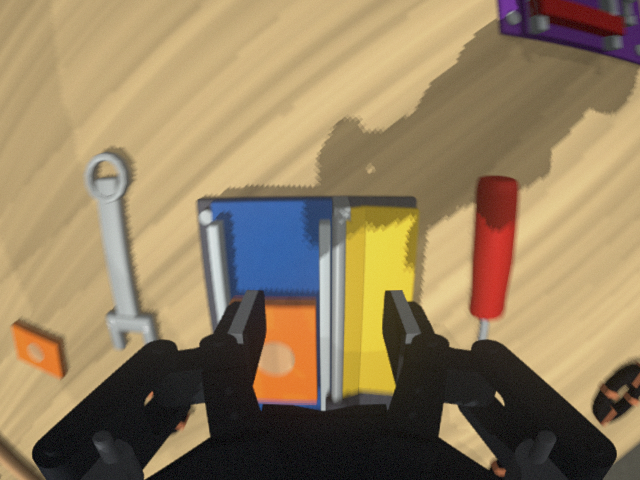

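View pics/as.png

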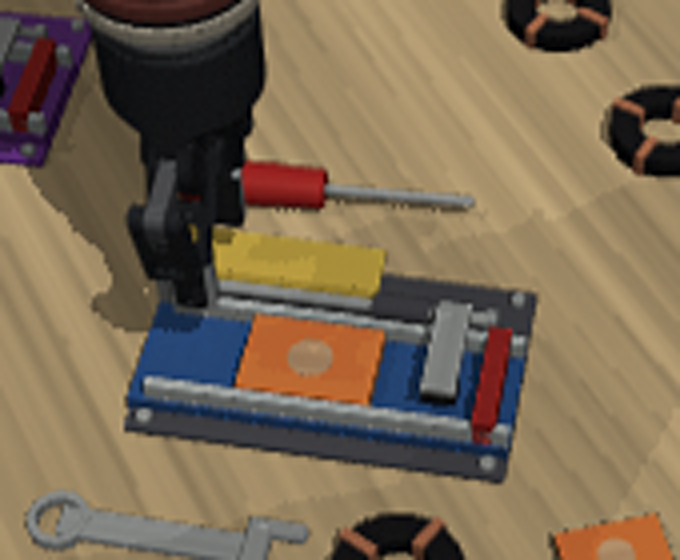

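View pics/ac.png

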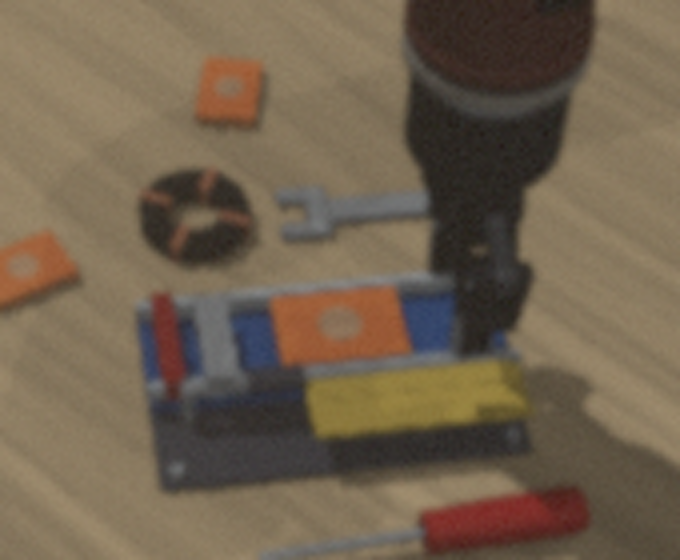

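```bash
python3 - <<'E'
from h import *
import pickle
from scipy.optimize import least_squares
J=np.load("J.npy")
O={'w1':[((225+124/4,172+304/4),(-35,-24.5)),((225+338/4,172+303/4),(-35,24.5)),((225+340/4,172+576/4),(35,24.5))]}
s,c=pickle.load(open("a.pkl","rb"))
xs=J[4]
for p in [(xs-35,-24.5,27),(xs-35,24.5,27),(xs+35,24.5,27),(-100,J[3],6),(-100,J[3]+126,6)]:
    print(p,projw(j2w(p,J),c,s["ee_pos"],s["eef_rot"])[0].round(1))
# tips
for z in (.025,.0395,-.025,-.0395):
  for y in (.005,.014): 
    P=s["ee_pos"]+rot(s["eef_rot"]).apply([-.011,y,z]); print(z,y,projw(P,c,s["ee_pos"],s["eef_rot"])[0].round(1))
E
python3 - <<'E'
import cv2
a=cv2.imread("pics/aw.png")[190:420,190:430];cv2.imwrite("pics/awc.png",cv2.resize(a,None,fx=2.5,fy=2.5,interpolation=cv2.INTER_CUBIC))
E
```

```text
(np.float64(-44.335257305613844), -24.5, 27) [227.1 309.2]
(np.float64(-44.335257305613844), 24.5, 27) [316.8 310.2]
(np.float64(25.664742694386156), 24.5, 27) [318.7 406.4]
(-100, np.float64(-44.97838220304298), 6) [192.6 201.6]
(-100, np.float64(81.02161779695702), 6) [419.1 199. ]
0.025 0.005 [386.9 288.8]
0.025 0.014 [383.6 279.8]
0.0395 0.005 [422.  288.1]
0.0395 0.014 [417.  279.2]
-0.025 0.005 [261.1 288.8]
-0.025 0.014 [264.4 279.8]
-0.0395 0.005 [226.  288.1]
-0.0395 0.014 [231.  279.2]
```

View pics/awc.png

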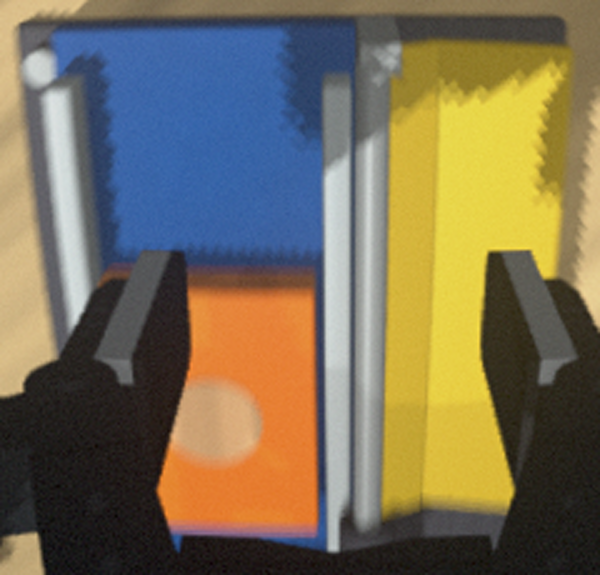

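```bash
python3 go.py -70 33 55
```

```text
t 2.85 jigpos mm [-66.6  28.4  74.6] F jig [ 0.49 -0.76  0.87] gap 0.0503
target [0.5017 0.002  0.055 ] shift cm [-0.34  1.96  0.46] turn deg [ 0.1  -0.43 -0.13] q [ 0.52  0.27 -0.66  1.98  0.2   0.96  0.65]
```

>>> {"op": "send_rows", "data": {"deltas": [[-0.2,0.7,0.3,0,-0.2,0,-0.18],[-0.4,1.4,0.5,0,-0.4,0,-0.18],[-0.4,2.0,0.5,0,-0.4,0,-0.18],[-0.4,2.0,0.5,0,-0.4,0,-0.18]]}}

```text
time: 3.25
ee_pos: [0.5022, 0.0039, 0.0548]
eef_rot: [-0.669, 0.669, -0.23, 0.229]
contact_force: [-0.1, -0.0, 0.3]
finger_gap: 0.0502
```

```bash
python3 go.py -70 33 45; python3 look.py b;python3 go.py -70 33 45
```

```text
t 3.25 jigpos mm [-70.8  34.8  54.8] F jig [-0.11 -0.09  0.3 ] gap 0.0502
target [0.5017 0.002  0.045 ] shift cm [ 0.08  0.98 -0.18] turn deg [ 0.03  0.06 -0.03] q [ 0.49  0.3  -0.66  1.99  0.23  0.92  0.62]
t 3.4 jigpos mm [-70.3  35.   55.6] F jig [0.42 0.6  0.1 ] gap 0.0505
target [0.5017 0.002  0.045 ] shift cm [ 0.03  1.06 -0.2 ] turn deg [-0.01  0.04  0.01] q [ 0.49  0.3  -0.66  1.99  0.23  0.92  0.62]
```

View pics/bs.png

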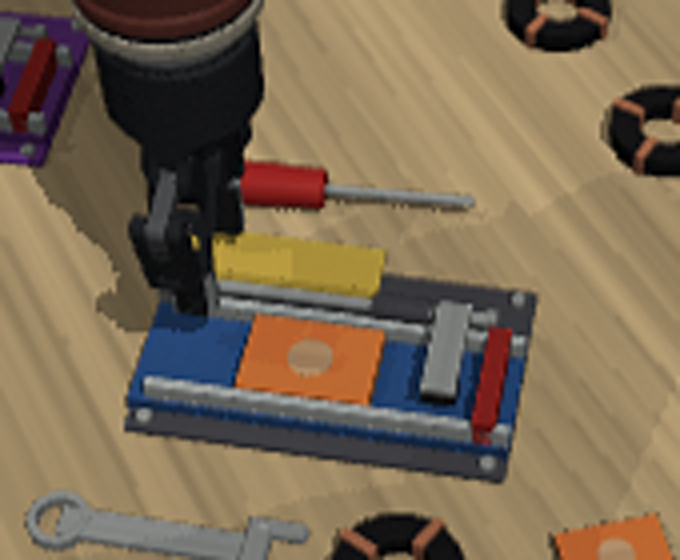

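View pics/bw.png

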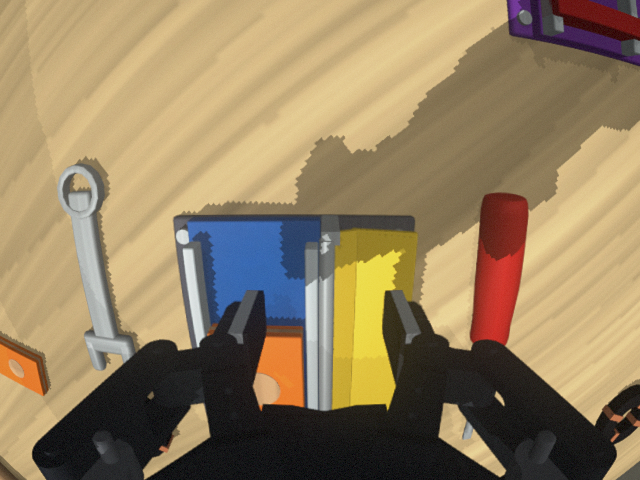

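>>> {"op": "send_rows", "data": {"deltas": [[0,0.4,-0.2,0,0,0,-0.18],[0,0.8,-0.2,0,0,0,-0.18],[0,1.0,-0.2,0,0,0,-0.18],[0,1.0,-0.2,0,0,0,-0.18]]}}

```text
time: 3.8
ee_pos: [0.5011, 0.0022, 0.0449]
eef_rot: [-0.669, 0.669, -0.23, 0.229]
contact_force: [-0.1, -0.4, -1.2]
finger_gap: 0.0507
```

```bash
python3 go.py -70 33 38
```

```text
t 3.8 jigpos mm [-70.7  32.8  44.9] F jig [ 0.22 -0.38 -1.17] gap 0.0507
target [0.5017 0.002  0.038 ] shift cm [0.07 0.69 0.03] turn deg [ 0.02  0.04 -0.04] q [ 0.49  0.31 -0.65  2.    0.24  0.9   0.62]
```

>>> {"op": "send_rows", "data": {"deltas": [[0,0.2,0,0,0,0,-0.18],[0,0.4,0,0,0,0,-0.18],[0,0.6,0,0,0,0,-0.18],[0,0.6,0,0,0,0,-0.18]]}}

```text
time: 4.2
ee_pos: [0.5014, 0.0022, 0.0393]
eef_rot: [0.669, -0.669, 0.23, -0.23]
contact_force: [-0.5, -0.2, 2.0]
finger_gap: 0.0505
```

```bash
python3 go.py -70 33 38;python3 go.py -70 33 38; python3 look.py c
```

```text
t 4.2 jigpos mm [-70.4  33.   39.3] F jig [-0.27 -0.5   2.04] gap 0.0505
target [0.5017 0.002  0.038 ] shift cm [0.04 0.13 0.  ] turn deg [-0.    0.04  0.  ] q [ 0.49  0.32 -0.65  2.01  0.25  0.89  0.61]
t 4.2 jigpos mm [-70.4  33.   39.3] F jig [-0.27 -0.5   2.04] gap 0.0505
target [0.5017 0.002  0.038 ] shift cm [0.04 0.13 0.  ] turn deg [-0.    0.04  0.  ] q [ 0.49  0.32 -0.65  2.01  0.25  0.89  0.61]
```

View pics/cs.png

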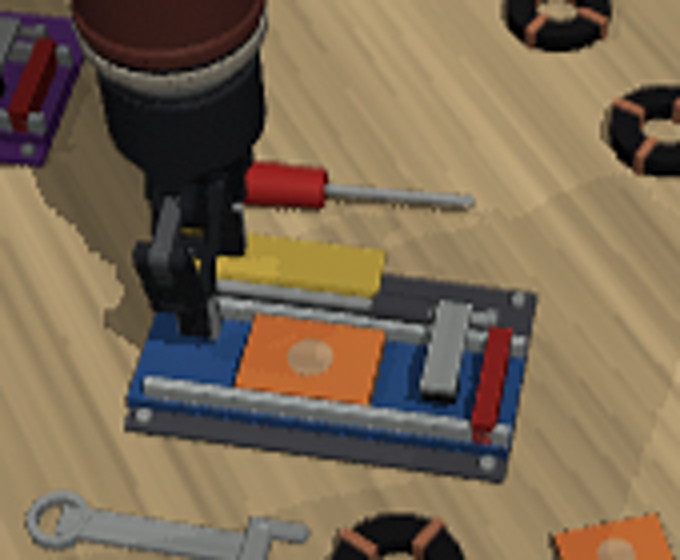

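View pics/cc.png

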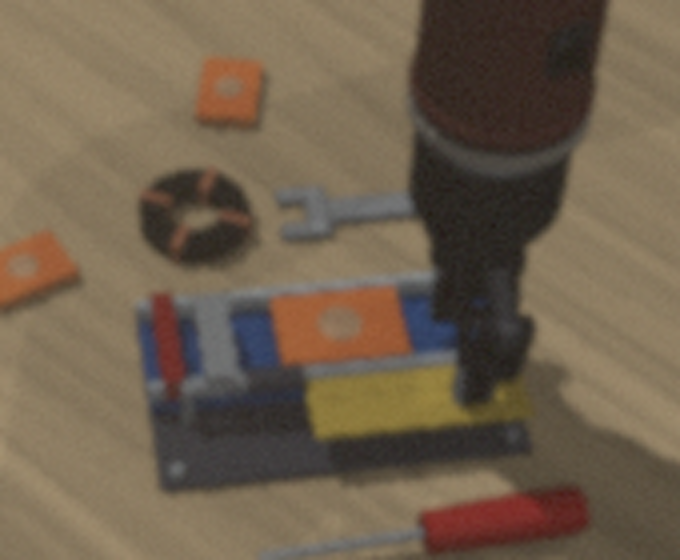

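>>> {"op": "send_rows", "data": {"deltas": [[0,0.15,0,0,0,0,-0.18],[0,0.3,0,0,0,0,-0.18],[0,0.45,0,0,0,0,-0.18],[0,0.45,0,0,0,0,-0.18]]}}

```text
time: 4.75
ee_pos: [0.501, 0.0018, 0.0346]
eef_rot: [-0.668, 0.669, -0.23, 0.23]
contact_force: [-3.1, -2.3, 5.1]
finger_gap: 0.0501
```

```bash
python3 go.py -70 33 31
```

```text
t 4.75 jigpos mm [-70.4  32.4  34.6] F jig [-0.99 -3.69  5.09] gap 0.0501
target [0.5017 0.002  0.031 ] shift cm [0.04 0.36 0.07] turn deg [ 0.05  0.02 -0.02] q [ 0.48  0.33 -0.65  2.01  0.26  0.88  0.61]
```

>>> {"op": "send_rows", "data": {"deltas": [[0,0.15,0,0,0,0,-0.18],[0,0.3,0,0,0,0,-0.18],[0,0.3,0,0,0,0,-0.18]]}}

```text
time: 5.05
ee_pos: [0.5011, 0.0016, 0.0318]
eef_rot: [-0.668, 0.669, -0.23, 0.23]
contact_force: [-3.4, -2.7, 9.1]
finger_gap: 0.0504
```

```bash
python3 go.py -70 33 31; python3 look.py d
```

```text
t 5.05 jigpos mm [-70.2  32.3  31.8] F jig [-0.96 -4.24  9.1 ] gap 0.0504
target [0.5017 0.002  0.031 ] shift cm [0.02 0.08 0.07] turn deg [0.06 0.01 0.  ] q [ 0.48  0.33 -0.65  2.01  0.26  0.88  0.6 ]
```

View pics/ds.png

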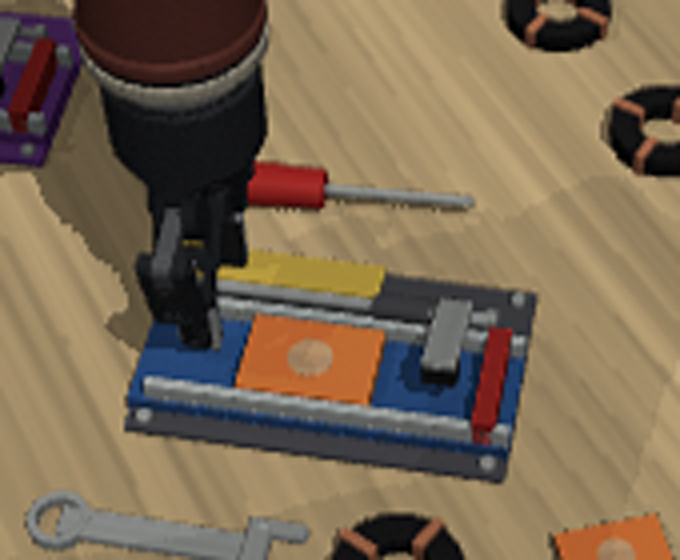

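View pics/dc.png

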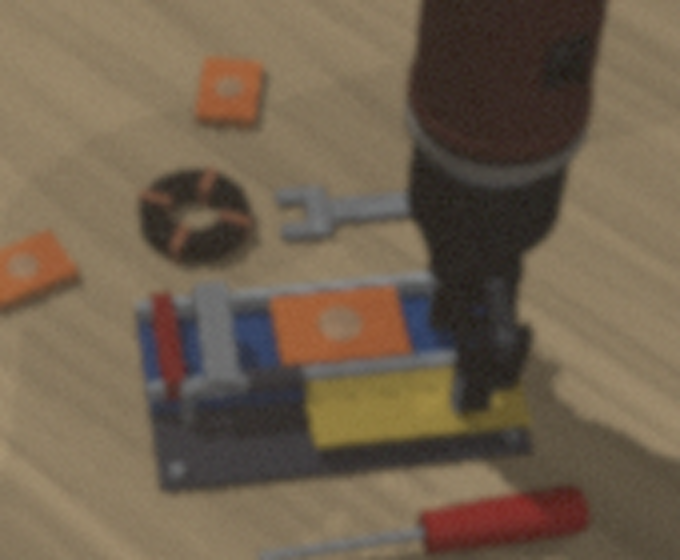

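View pics/dw.png

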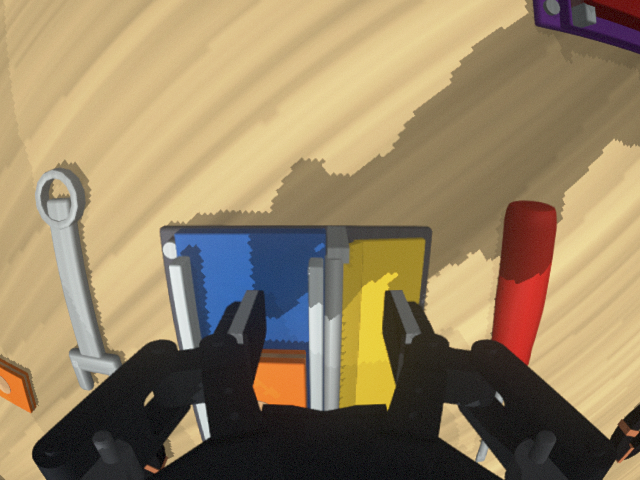

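>>> {"op": "send_rows", "data": {"deltas": [[0.3,0.05,0,0,0,0,-0.18],[0.6,0.05,0,0,0,0,-0.18],[0.9,0.05,0,0,0,0,-0.18],[1.2,0.05,0,0,0,0,-0.18],[1.5,0.05,0,0,0,0,-0.18]]}}

```text
time: 5.7
ee_pos: [0.5132, -0.0059, 0.0314]
eef_rot: [0.669, -0.668, 0.23, -0.229]
contact_force: [-2.6, 2.4, 5.6]
finger_gap: 0.0503
```

```bash
python3 go.py -70 33 31
```

```text
t 5.7 jigpos mm [-56.1  33.8  31.4] F jig [-3.54  0.3   5.62] gap 0.0503
target [0.5017 0.002  0.031 ] shift cm [-1.39  0.04 -0.08] turn deg [-0.05  0.09 -0.04] q [ 0.48  0.36 -0.64  1.99  0.27  0.88  0.62]
```

>>> {"op": "send_rows", "data": {"deltas": [[0.4,0,-0.05,0,0,0,-0.18],[0.8,0,-0.05,0,0,0,-0.18],[1.2,0,-0.05,0,0,0,-0.18],[1.6,0,-0.05,0,0,0,-0.18],[2.0,0,-0.05,0,0,0,-0.18]]}}

```text
time: 6.2
ee_pos: [0.5286, -0.0184, 0.0314]
eef_rot: [0.669, -0.668, 0.23, -0.229]
contact_force: [-2.8, 4.1, 6.1]
finger_gap: 0.0507
```

```bash
python3 go.py -1 33 31; python3 look.py e
```

```text
t 6.2 jigpos mm [-36.2  33.5  31.4] F jig [-4.74  1.53  6.07] gap 0.0507
target [ 0.5562 -0.0404  0.031 ] shift cm [ 3.52  0.03 -0.05] turn deg [-0.05  0.1  -0.06] q [ 0.49  0.38 -0.62  1.95  0.28  0.9   0.63]
```

View pics/es.png

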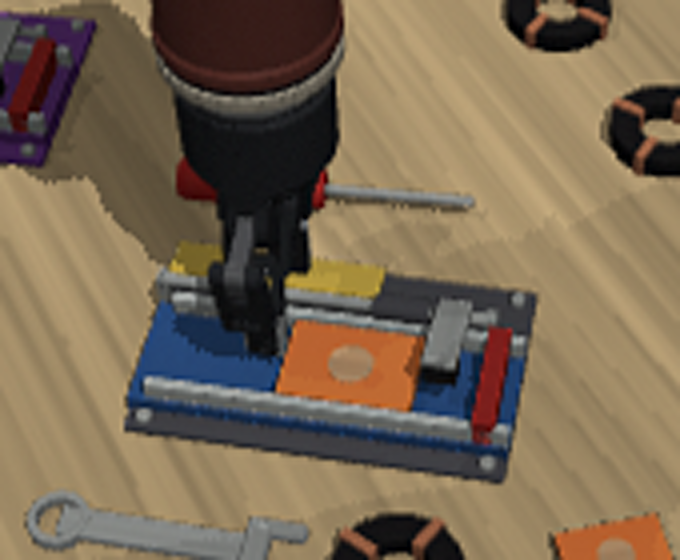

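View pics/ec.png

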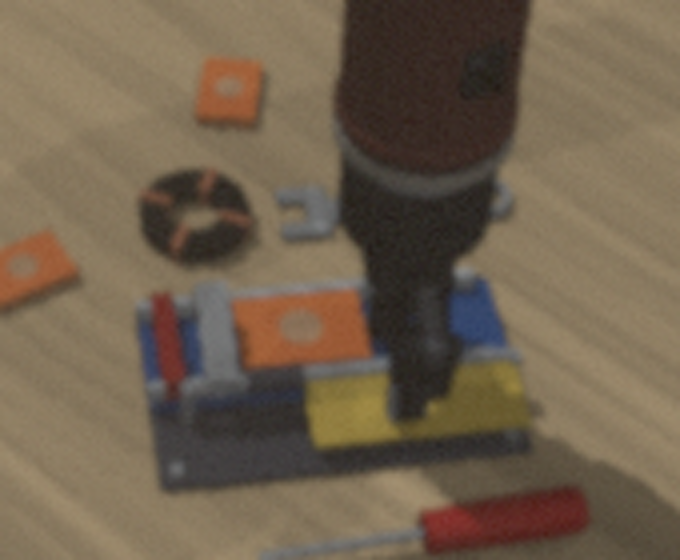

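The clip is held open (nose raised) and the sample is moving, square in the channel: side crop about (350,365), front edge now at the nose. Continuing the push.

>>> {"op": "send_rows", "data": {"deltas": [[0.4,0,-0.05,0,0,0,-0.18],[0.8,0,-0.05,0,0,0,-0.18],[1.2,0,-0.05,0,0,0,-0.18],[1.6,0,-0.05,0,0,0,-0.18],[2.0,0,-0.05,0,0,0,-0.18]]}}

```text
time: 6.85
ee_pos: [0.5441, -0.031, 0.0314]
eef_rot: [0.669, -0.668, 0.23, -0.229]
contact_force: [-2.8, 3.0, 6.5]
finger_gap: 0.0502
```

```bash
python3 go.py -1 33 31; python3 look.py f
```

```text
t 6.85 jigpos mm [-16.2  33.   31.4] F jig [-4.1   0.65  6.45] gap 0.0502
target [ 0.5562 -0.0404  0.031 ] shift cm [ 1.52  0.04 -0.  ] turn deg [-0.05  0.1  -0.05] q [ 0.5   0.41 -0.61  1.91  0.29  0.91  0.65]
```

View pics/fs.png

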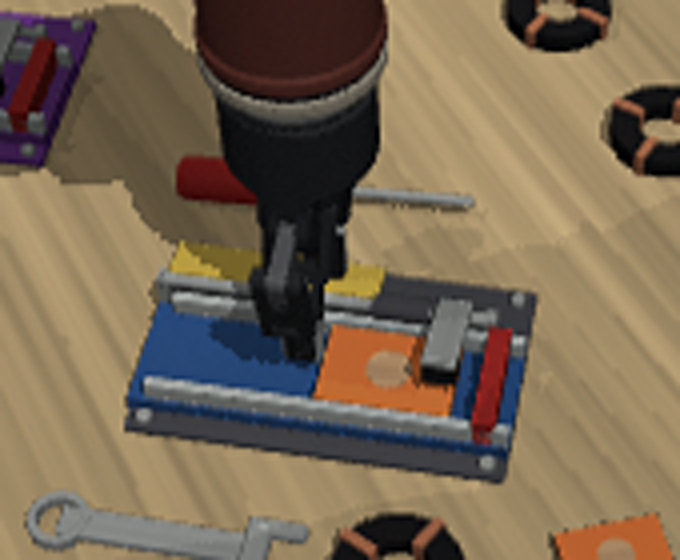

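>>> {"op": "send_rows", "data": {"deltas": [[0.4,0,-0.03,0,0,0,-0.18],[0.8,0,-0.03,0,0,0,-0.18],[1.0,0,-0.03,0,0,0,-0.18],[1.2,0,-0.03,0,0,0,-0.18]]}}

```text
time: 7.4
ee_pos: [0.5534, -0.0386, 0.0314]
eef_rot: [0.669, -0.668, 0.23, -0.229]
contact_force: [-3.6, 4.0, 6.4]
finger_gap: 0.0505
```

```bash
python3 go.py -1 33 31; python3 look.py g
```

```text
t 7.4 jigpos mm [-4.3 32.7 31.4] F jig [-5.3   0.96  6.39] gap 0.0505
target [ 0.5562 -0.0404  0.031 ] shift cm [0.33 0.04 0.03] turn deg [-0.06  0.1  -0.06] q [ 0.5   0.43 -0.6   1.89  0.3   0.92  0.66]
```

View pics/gs.png

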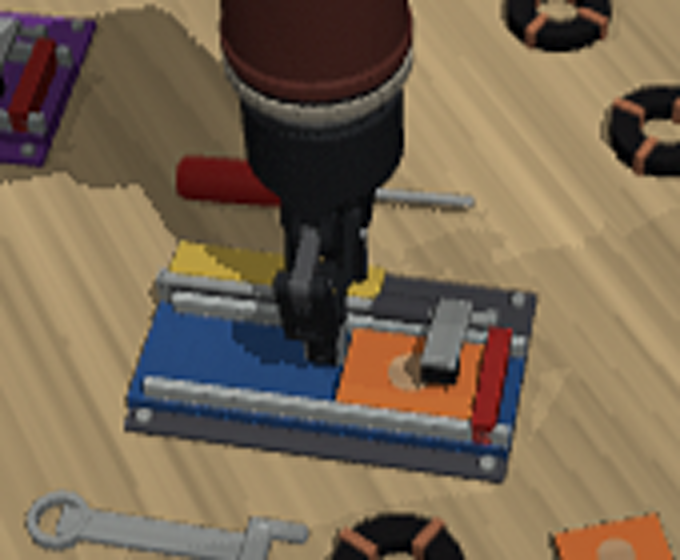

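Close to home. Going in 1 mm steps and watching the x force.

>>> {"op": "send_rows", "data": {"deltas": [[0.1,0,0,0,0,0,-0.18],[0.2,0,0,0,0,0,-0.18],[0.2,0,0,0,0,0,-0.18]]}}

```text
time: 7.85
ee_pos: [0.5544, -0.0393, 0.0313]
eef_rot: [0.669, -0.668, 0.23, -0.229]
contact_force: [-5.4, 4.9, 9.2]
finger_gap: 0.0505
```

```bash
python3 go.py -1 33 31
```

```text
t 7.85 jigpos mm [-3.1 32.8 31.3] F jig [-7.22  0.54  9.19] gap 0.0505
target [ 0.5562 -0.0404  0.031 ] shift cm [0.21 0.03 0.02] turn deg [-0.03  0.1  -0.13] q [ 0.5   0.43 -0.6   1.88  0.3   0.92  0.67]
```

>>> {"op": "send_rows", "data": {"deltas": [[0.1,0,0,0,0,0,-0.18],[0.1,0,0,0,0,0,-0.18],[0.1,0,0,0,0,0,-0.18]]}}

```text
time: 8.15
ee_pos: [0.5545, -0.0394, 0.0313]
eef_rot: [0.669, -0.669, 0.23, -0.228]
contact_force: [-8.0, 5.9, 10.6]
finger_gap: 0.0505
```

```bash
python3 go.py -1 33 31; python3 look.py i
```

```text
t 8.15 jigpos mm [-2.9 32.7 31.3] F jig [-9.92 -0.24 10.62] gap 0.0505
target [ 0.5562 -0.0404  0.031 ] shift cm [0.19 0.03 0.02] turn deg [-0.    0.12 -0.2 ] q [ 0.5   0.43 -0.6   1.88  0.3   0.92  0.67]
```

View pics/is.png

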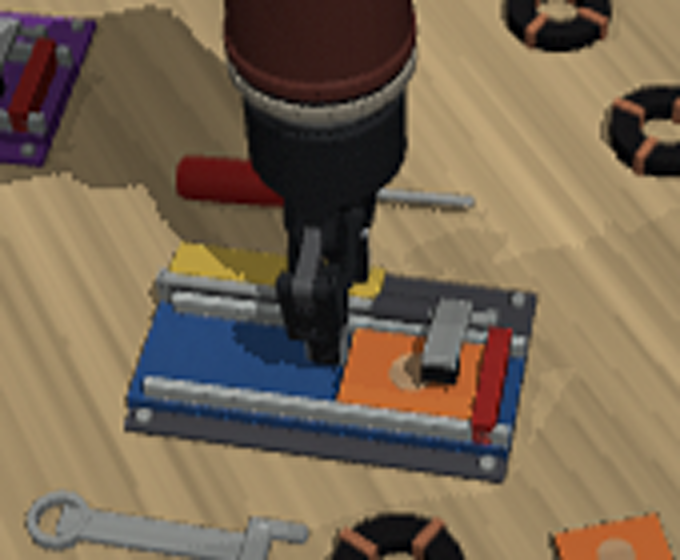

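>>> {"op": "send_rows", "data": {"deltas": [[0.1,0,0,0,0,0,-0.18],[0.1,0,0,0,0,0,-0.18]]}}

```text
time: 8.5
ee_pos: [0.5545, -0.0395, 0.0311]
eef_rot: [0.669, -0.669, 0.231, -0.227]
contact_force: [-11.5, 8.4, 14.3]
finger_gap: 0.0505
```

```bash
python3 go.py -1 33 31
```

```text
t 8.5 jigpos mm [-2.9 32.7 31.1] F jig [-14.24  -0.45  14.35] gap 0.0505
target [ 0.5562 -0.0404  0.031 ] shift cm [0.19 0.01 0.03] turn deg [ 0.04  0.14 -0.29] q [ 0.5   0.43 -0.6   1.88  0.3   0.92  0.67]
```

The arm has stalled at the same x while the force rises, so the sample is home. Next I back off along -x with the bar still down, then lift.

>>> {"op": "send_rows", "data": {"deltas": [[-0.3,0,0,0,0,0,-0.18],[-0.7,0,0,0,0,0,-0.18],[-1.2,0,0,0,0,0,-0.18],[-1.5,0,0,0,0,0,-0.18],[-1.5,0,0,0,0,0,-0.18]]}}

```text
time: 9.0
ee_pos: [0.5463, -0.0331, 0.0323]
eef_rot: [0.669, -0.668, 0.229, -0.231]
contact_force: [1.8, -0.7, 6.3]
finger_gap: 0.0502
```

```bash
python3 go.py -1 33 31; python3 look.py j
```

```text
t 9.0 jigpos mm [-13.3  32.7  32.3] F jig [1.81 0.57 6.26] gap 0.0502
target [ 0.5562 -0.0404  0.031 ] shift cm [1.22 0.13 0.03] turn deg [-0.12  0.04  0.16] q [ 0.5   0.41 -0.61  1.91  0.29  0.91  0.65]
```

View pics/js.png

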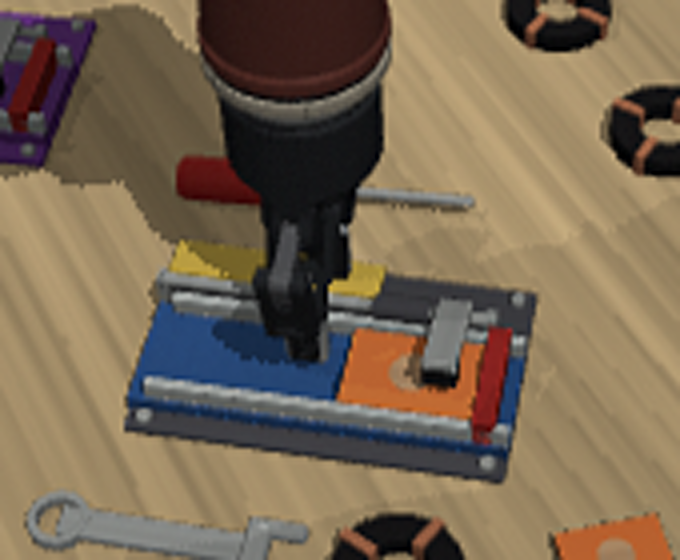

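View pics/jc.png

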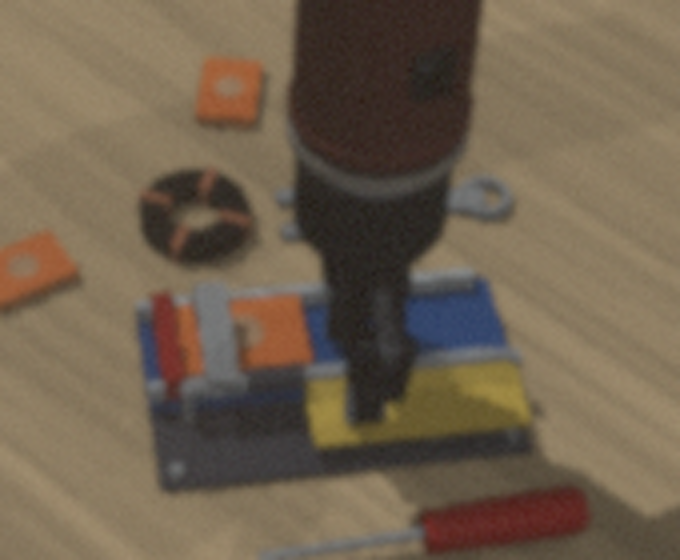

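The sample stays against the stop with the finger backed off and the nose still raised. Lifting away gently.

>>> {"op": "send_rows", "data": {"deltas": [[0,-0.2,0,0,0,0,-0.18],[0,-0.5,0,0,0,0,-0.18],[0,-0.8,0,0,0,0,-0.18],[0,-1.2,0,0,0,0,-0.18],[0,-1.8,0,0,0,0,-0.18]]}}

```text
time: 9.65
ee_pos: [0.5439, -0.0333, 0.0491]
eef_rot: [-0.669, 0.669, -0.23, 0.229]
contact_force: [-0.6, 0.4, -1.2]
finger_gap: 0.0502
```

>>> {"op": "send_rows", "data": {"deltas": [[0,-2,0,0,0,0,-0.18],[-1,-4,0,0,0,0,-0.18],[-3,-7,0,0,0,0,-0.18],[-6,-10,0,0,0,0,-0.18],[-8,-13,0,0,0,0,-0.18]]}}

```text
time: 10.15
ee_pos: [0.4799, 0.0172, 0.1803]
eef_rot: [-0.669, 0.669, -0.23, 0.229]
contact_force: [1.1, -1.1, -0.1]
finger_gap: 0.0501
```

```bash
python3 go.py -1 33 31; python3 look.py k
```

```text
t 10.15 jigpos mm [-96.6  31.5 180.3] F jig [ 1.55 -0.13 -0.1 ] gap 0.0501
target [ 0.5562 -0.0404  0.031 ] shift cm [ 9.57 14.92  0.14] turn deg [ 0.04  0.09 -0.06] q [ 0.56  0.09 -0.71  1.92  0.06  1.16  0.74]
```

View pics/ks.png

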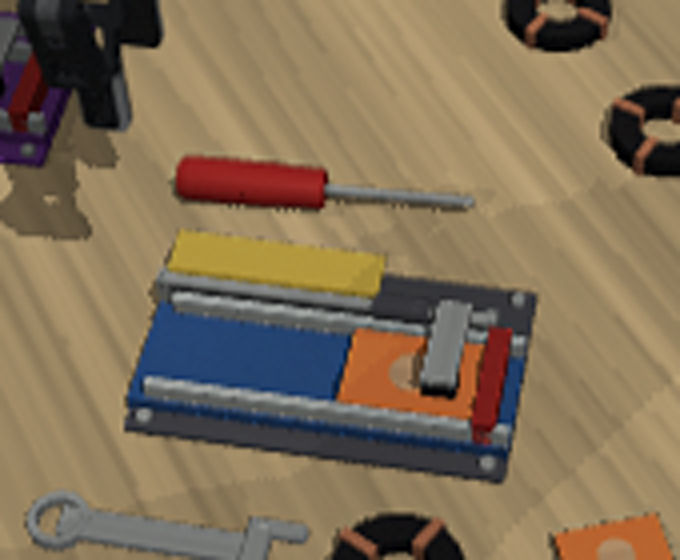

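View pics/kw.png

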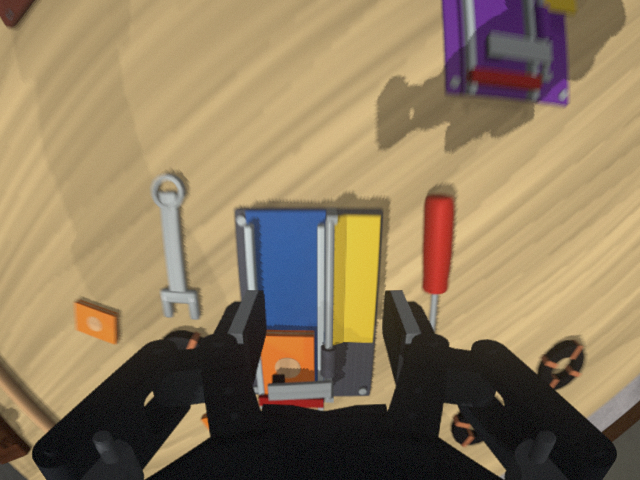

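View pics/kc.png

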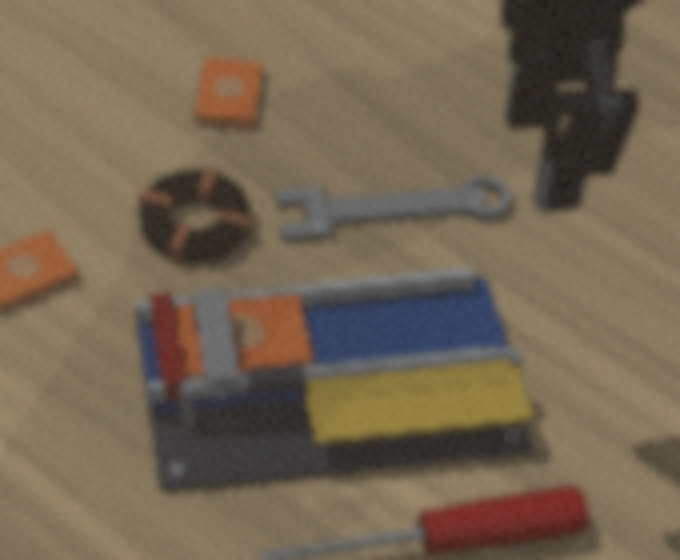

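The clip is closed with its nose on the sample and the hand is clear. One last numeric check of the sample's rear edge.

Run:
```python
from h import *
from workcell import *
J=np.load("J.npy");d=read_camera("side");f=d["frame"]
hsv=cv2.cvtColor(f,cv2.COLOR_BGR2HSV);m=cv2.inRange(hsv,(5,140,120),(16,255,255));m[:200]=0;m[280:]=0
u=np.argwhere(m>0)[:,::-1]; u=u[(u[:,0]>240)&(u[:,0]<340)]
H=cv2.findHomography(proj(j2w([[0,-25,27],[80,-25,27],[80,25,27],[0,25,27]],J),d),np.float32([[0,-25],[80,-25],[80,25],[0,25]]))[0]
p=cv2.perspectiveTransform(u[None].astype(np.float32),H)[0]
for lo,hi in((-20,-8),(-8,8),(8,20)):
    q=p[(p[:,1]>lo)&(p[:,1]<hi)]; print(lo,hi,"rear x",np.percentile(q[:,0],1).round(1),"front",np.percentile(q[:,0],99.5).round(1))
Q=proj(j2w([[79,-17,32],[82,-17,32]],J),d);print("stop top edge at y-17 px",Q[0].round(1), cv2.perspectiveTransform(Q[:1][None].astype(np.float32),H)[0])
```

```text
-20 -8 rear x 9.7 front 76.8
-8 8 rear x 9.5 front 76.1
8 20 rear x 9.6 front 76.4
stop top edge at y-17 px [328.5 249. ] [[ 78.50855  -13.286472]]
```

```bash
python3 -c "
from workcell import *
print(job_done())"
```

```text
the job is handed in; nothing more can be done
None
```

The sample is fully home against the red end stop with the clip closed on it, and I handed the job in at about 10 s of robot time.

**What I did:** One fingertip held the yellow thumb bar down (5–14 N) with the nose clearly raised. The other fingertip pushed the sample under the nose until the arm stalled and the push force rose from about 5 to 14 N. I backed off about 1 cm with the bar still down, then lifted the hand clear.

**Last checks:**
- **Sample:** its rear edge measures jig x 9.5–9.7 mm (10 expected) and is even across the width, so it sits square.
- **Clip:** the nose rests on the sample and the thumb bar is back up in both camera views. I did not measure the clip angle.
- **Surroundings:** coil A, the spanner and the screwdriver look unmoved in the close crops. I did not recheck the jar and hammer.
- **Hand:** it is about 15 cm above the jig and touching nothing.

**Disagreements:**
- **Jig position:** the fixed cameras and the first wrist view differed by about 2 mm, so I shifted the estimate and relied on contact for the final fit. A later wrist view put the sample's rear edge about 4 mm off the other way; I left that as it was.
- **Front edge:** it reads about 76–77 mm in the side view rather than 80, because the red stop and the nose hide it there.

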